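# Slide the finned amplifier into the locating corner

### The job

Without picking anything up, gently push the amplifier unit that has cooling fins along the trolley top into the corner where the fixture's centre rib meets its long fence, until it sits flush against both the fence and the rib. Leave the flat-topped unit and all the small things where they are.

Things in the scene. Friction and masses are not known exactly. Their poses are not given: they have to be found in the camera images.
- finned_unit: white amplifier, loose, 0.45-0.75 kg, slides at 2-6 N. Block 110 (own x) x 100 (y) x 35 mm with flat sides; nine fins 30 mm high along x on top (65 mm in all), but for a 30 mm ledge at the -x end with two brass sockets standing 14 mm up. Origin: centre of underside. +x side faces the fence within 20 deg. Starts clear of fence and rib, left or right of the rib; goes into the corner on that side.
- plain_unit: white painted unit with the same 110 x 100 x 35 mm block and the same two brass sockets but a flat top without fins, loose, on the other side of the rib. Must not be moved. Origin: centre of its underside.
- fixture: aluminium T fixed to the table, 35 mm high: fence 400 mm along own y, its face at x = 0, 20 mm thick towards +x, with low feet behind; centre rib 12 mm thick (sides at y = -6 and +6 mm) standing out 90 mm from the fence to -x, the robot's side. Origin: table height, fence face, rib's centre line. Own x points away from the robot within 12 deg.
- home_left (a point): where the finned unit's origin comes to lie in the left corner, flush with fence and rib: fixture x = -55, y = +56 mm, table height. Axes are the fixture's.
- home_right (a point): the same for the right corner: fixture x = -55, y = -56 mm. Axes are the fixture's.
- load: dark steel round coax load standing upright, 30 mm diameter, 48 mm high, about in line with the rib on the robot's side. Loose, leave alone. Origin: centre of its underside.
- coupler: small white box 60 x 32 x 24 mm with a steel socket on each end (88 mm over all, along own x), loose, beyond the left end of the work. Leave alone. Origin: centre of its underside.
- spanner: steel spanner 170 mm long lying along own x beyond the right end of the work, loose. Leave alone. Origin: its underside, near the middle of its length.
Mind the look-alikes: they are no part of the job. Leave any black or green look-alike of the finned_unit alone.

How it is judged:
By the outcome, as a careful person would: the job done as asked, in the order asked, and still so for the second after the job is handed in, with the robot touching nothing.
It also fails if it takes over 43 s, if anything falls off the work surface, if the arm or the gripper's body presses on something with over 40 N, if the wrist force passes 120 N, or if a joint passes its speed limit or range.

### The arm

A 6-joint arm with a two-finger parallel gripper is mounted at the origin on the work surface. World frame = base frame: x ahead of the robot, y to its left, z up, the work surface at z = 0. Lengths are in m, angles in rad, forces in N, time in s.
With the tool pointing down it reaches from about 0.3 to 0.75 m from the base axis. Payload 8.5 kg.
Tool frame: the origin (TCP) lies midway between the tips of the shut fingers; the grasp point (between the pads) lies arm.grip_point_offset behind it (arm.grip_point_offset is the distance from the TCP to the grasp point, in m); z points along the fingers, y is the line along which they close (so a half turn about z gives the same grasp; the last joint's range is limited). The gripper opens to 85 mm and grips with 20 to 120 N. Pads are 22 mm wide; open, the fingers measure 114 mm over their backs; the gripper's body (76 mm by 85 mm) begins 54 mm behind the grasp point. The pads swing forward as they close: fully open they stand 13 mm farther back than shut.
Start: joints at [-0.215, 0.381, 1.297, -0, 1.464, -0.215], TCP at [0.55, 0, 0.231] pointing down, gripper open.
Joint ranges: [-3.11, 3.11], [-0.89, 2.33], [0.22, 2.48], [-1.42, 4.56], [0.17, 2.85], [-2.88, 2.88]. Speed limits (rad/s): [2.39, 2.39, 3.14, 3.14, 3.14, 3.14].

### API

Orientations are given as a unit quaternion [w, x, y, z].
In Python, from bench import arm, gripper_to, sensors, viewer, job gives the robot as it stands. The module is installed in compiled form; this text tells all that it offers. Calls block until the motion is done:
- arm.move_to(position, orientation): joint-space move of the TCP to a pose.
- arm.line_to(position, rotation=None, rate=0.15, force_limit=None): straight line of the TCP; rotation=None keeps the orientation; rate is the mean speed in m/s. With force_limit (N) it stops when the force on the tool has changed by that much, and returns True; else False.
- arm.move_j(angles): joint-space move.
- gripper_to(opening): opening from 0.0 (shut) to 1.0 (fully open); the grip force is fixed at half the most; returns when the fingers have stopped.
- arm.dwell(seconds).
- arm.ik(position, orientation): joint angles nearest the present ones, or None.
- sensors.sense(): the state.
- viewer.read_camera(name): name is "scene" or "side" or "wrist"; returns a dict with "image" (384x512x3 uint8, red, green, blue), "z_map" (384x512 float32, m along the optical axis (not along the pixel's ray), 0 where there is no reading), "K" (3x3 intrinsics, pixels), "R" (3x3) and "t" (3): a world point X has camera coordinates R X + t; the wrist camera has in their place "mount" (4x4, takes a point from camera to tool coordinates, whose origin is the TCP and whose axes are the flange's). Camera axes: x right, y down, z forward; pixel columns grow to the right and rows downward; lengths in m; the calibration is good to about 2 mm. The wrist camera is an equidistant fisheye: a pixel r from the principal point sees the ray r / f radians off the axis. A picture is of the moment at which its call begins: read the wrist's pose just before it.
A pose or a line that the arm cannot do raises arm.IKError and nothing moves.
- job.close_job(): hands the job in; it is judged then, once.
The state is a dict: "time_s": time; "q": joint angles; "dq": joint speeds; "joint_torque": joint torques, N m; "ee_pos": TCP position; "ee_rot": TCP orientation; "wrist_force": force on the tool from outside, world axes, zero at the start; "moment": the same for the moment, N m; "finger_gap": opening from 0.0 (shut) to 1.0 (fully open); "gripper_force": force on a finger pad.
Only numpy, scipy, OpenCV 4.12 (cv2) and the standard library are available. Lean on these libraries where they do the work, as an engineer would, in place of code of your own. Each camera call takes 0.05 s, during which the arm holds its last target. There are 200 camera calls.

## Working session

There is one attempt and no reset: what is moved stays moved. The work goes in short steps, each a Python script; the robot and the scene stay as the last script left them, time stands still between calls to the robot, and variables do not carry over. Pictures are saved under pics/ and viewed, at most 10 in all, crops included, and the job is handed in when it is done.

```bash
mkdir -p pics; cat > h.py <<'E'
import numpy as np, cv2, pickle
def grab(n):
    from bench import viewer
    c=viewer.read_camera(n); pickle.dump(c,open(n+'.pkl','wb')); return c
def cloud(c):
    K=c['K'];z=c['z_map'];v,u=np.mgrid[:384,:512]
    P=np.stack([(u-K[0,2])/K[0,0]*z,(v-K[1,2])/K[1,1]*z,z],-1)
    W=(P-c['t'])@c['R']; W[z==0]=np.nan; return W
E
python3 - <<'E'
from h import *
for n in('scene','side'):
    c=grab(n); cv2.imwrite(f'pics/{n}0.png',c['image'][...,::-1]); print(n,-c['R'].T@c['t'])
E
```

```text
scene [ 1.19201998 -0.32537072  0.80254291]
side [ 0.01397208 -0.63504416  0.7599918 ]
```

View pics/scene0.png

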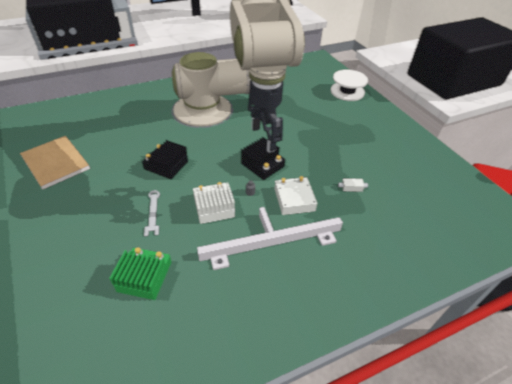

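View pics/side0.png

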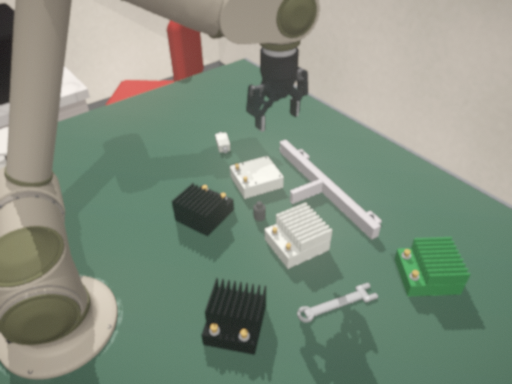

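Scene: the white finned unit is at (214,203) (side view 300,235), to the right of the rib. The white flat unit is at (296,196), and black finned units at (166,158) and (263,158). A green finned unit is at (140,272). Only the first one is both white and finned, so I'll confirm it in a crop and measure.

```bash
cat > m.py <<'E'
from h import *
def measure(tag=''):
    out={};hs=[]
    for n in('scene','side'):
        c=pickle.load(open(n+'.pkl','rb')); W=cloud(c); I=c['image'].astype(int)
        hs.append((W[(I.min(-1)>120)&(I.max(-1)-I.min(-1)<60)]))
    return hs
if __name__=='__main__':
    c=pickle.load(open('side.pkl','rb'))
    a=cv2.resize(c['image'][120:300,180:400],None,fx=3.5,fy=3.3,interpolation=cv2.INTER_CUBIC); cv2.imwrite('pics/crop1.png',a[:600,:800,::-1])
    im=np.full((600,800,3),0,np.uint8)  # topdown: 1px=1mm; col=(0.35-y)*1000.., row=(0.85-x)*1000
    for k,n in enumerate(('scene','side')):
        c=pickle.load(open(n+'.pkl','rb')); W=cloud(c).reshape(-1,3)
        b=(W[:,2]>.012)&(W[:,2]<.09)
        for x,y,z in W[b]:
            r,cc=int((.85-x)*1200),int((.30-y)*1200)
            if 0<=r<600 and 0<=cc<800: cv2.circle(im,(cc,r),1,[(255,int(z*2500),0),(0,int(z*2500),255)][k],-1)
    for g in np.arange(.4,.85,.1): cv2.line(im,(0,int((.85-g)*1200)),(800,int((.85-g)*1200)),(90,)*3)
    for g in np.arange(-.3,.3,.1): cv2.line(im,(int((.3-g)*1200),0),(int((.3-g)*1200),600),(90,)*3)
    cv2.imwrite('pics/top1.png',im)
E
python3 m.py
```

```text
(no output)
```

View pics/crop1.png

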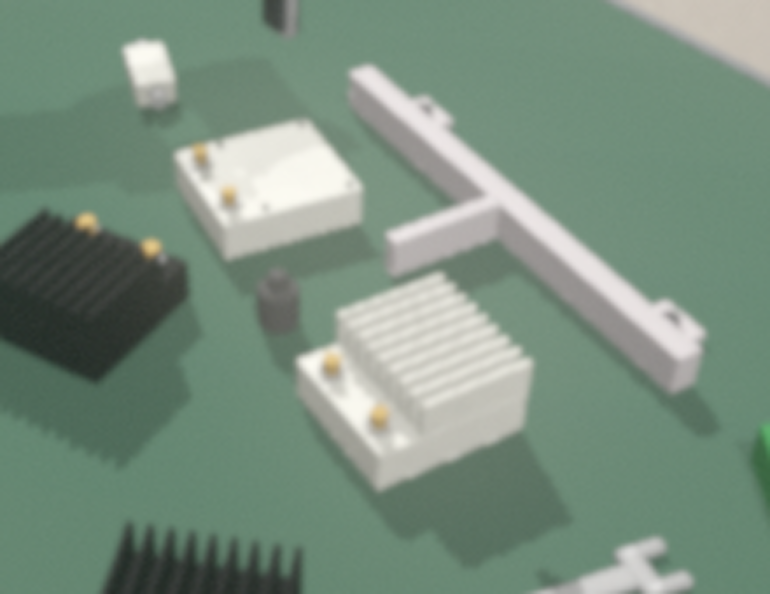

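View pics/top1.png

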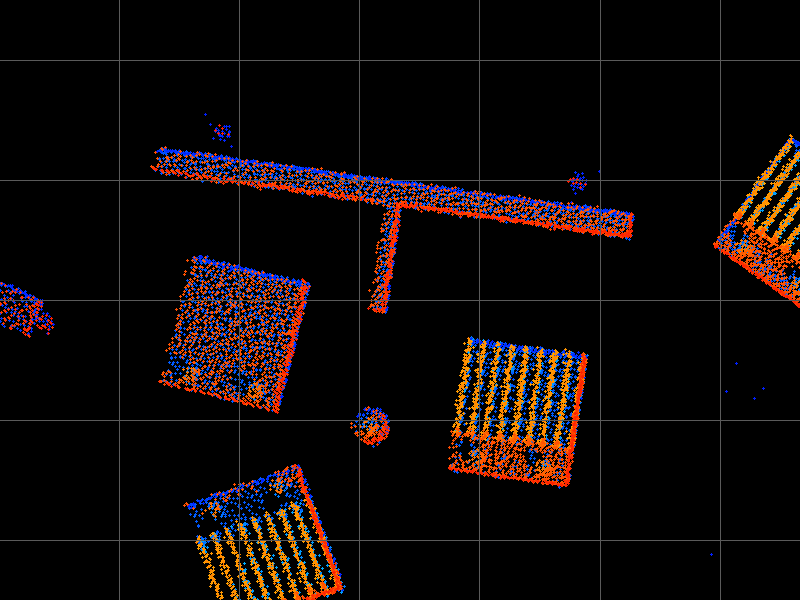

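The crop confirms it: fins and sockets on the white unit right of the rib, while the other white unit has a flat top. Both cameras' clouds agree to about 2 mm. Next I'll fit the poses and check reachability.

```bash
cat > fit.py <<'E'
from h import *
def fit():
    W=np.vstack([cloud(pickle.load(open(n+'.pkl','rb'))).reshape(-1,3) for n in('scene','side')])
    W=W[np.isfinite(W[:,0])]
    top=W[(W[:,2]>.030)&(W[:,2]<.041)]
    px=lambda r,c:np.array([.85-r/1200,.3-c/1200])
    # fence: top band points -> rectangle
    a,b=px(160,155),px(225,630); d=(b-a)/np.linalg.norm(b-a); n=np.array([-d[1],d[0]])
    if n[0]<0:n=-n
    s=(top[:,:2]-a)@n; l=(top[:,:2]-a)@d
    F=top[(abs(s)<.02)&(l>-.02)&(l<.42)&~((s<-.009)&(abs(l-.2)<.03))][:,:2]
    (cx,cy),(w,h),_=R=cv2.minAreaRect((F*1000).astype(np.float32)); 
    vx=cv2.fitLine((F*1000).astype(np.float32),cv2.DIST_HUBER,0,.01,.01).ravel()
    v=vx[:2]*np.sign(vx[1]); yaw=np.arctan2(-v[0],v[1]); x=np.array([np.cos(yaw),np.sin(yaw)]); y=np.array([-x[1],x[0]])
    face=np.percentile(F@x,50)-.010
    t=(top[:,:2])@x-face
    m=(t<-.015)&(t>-.085)&(abs(top[:,:2]@y-np.median(F@y))<.03)
    O=face*x+np.median(top[m][:,:2]@y)*y
    return O,yaw,(w,h)
def unit(zmin=.012,c0=(.506,-.131)):
    W=np.vstack([cloud(pickle.load(open(n+'.pkl','rb'))).reshape(-1,3) for n in('scene','side')])
    W=W[np.isfinite(W[:,0])]; U=W[(W[:,2]>zmin)&(W[:,2]<.08)&(np.hypot(*(W[:,:2]-c0).T)<.085)][:,:2]
    return cv2.minAreaRect((U*1000).astype(np.float32))
E
cat > mot.py <<'E'
from fit import *
from bench import arm,gripper_to,sensors
from scipy.spatial.transform import Rotation as Ro
def quat(yaxis):
    y=np.r_[yaxis,0]; z=np.array([0,0,-1.]); q=Ro.from_matrix(np.c_[np.cross(y,z),y,z]).as_quat(); return q[[3,0,1,2]]
class Fx:
    def __init__(s):
        s.O,s.yaw=pickle.load(open('fx.pkl','rb')); s.x=np.array([np.cos(s.yaw),np.sin(s.yaw)]); s.y=np.array([-s.x[1],s.x[0]])
    def w(s,a,b,z): return np.r_[s.O+a*s.x+b*s.y,z]
    def inv(s,p): p=np.asarray(p)[:2]-s.O; return p@s.x,p@s.y
E
python3 - <<'E'
from mot import *
O,yaw,wh=fit(); pickle.dump((O,yaw),open('fx.pkl','wb')); f=Fx(); print(O,np.degrees(yaw),wh)
u=unit(); print(u,'unit in fixture',f.inv(np.array(u[0])/1000))
s=sensors.sense(); print(s['time_s'],arm.grip_point_offset,s['ee_rot'],s['finger_gap'])
for p in [(-.26,-.127),(-.14,-.127),(-.06,-.22),(-.06,-.11)]:
  for d in (f.x,-f.x,f.y,-f.y): print(p,d.round(2),[None if q is None else np.round(q,2) for q in [arm.ik(f.w(*p,.012),quat(d))]])
E
```

```text
[ 0.67960168 -0.02898941] -7.878661 (403.904052734375, 24.888065338134766)
((506.57769775390625, -130.8486328125), (103.47757720947266, 114.70565032958984), 81.66975402832031) unit in fixture (np.float64(-0.15742832109916366), np.float64(-0.12461510957421723))
0.1 0.0187 [-5.35789873e-04  7.07110143e-01  7.07103126e-01 -3.56475738e-04] 0.9997920930706682
(-0.26, -0.127) [ 0.99 -0.14] [array([-0.57,  0.49,  1.94, -0.  ,  0.71, -0.43])]
(-0.26, -0.127) [-0.99  0.14] [array([-0.57,  0.49,  1.94, -0.  ,  0.71,  2.71])]
(-0.26, -0.127) [0.14 0.99] [array([-0.57,  0.49,  1.94, -0.  ,  0.71, -2.  ])]
(-0.26, -0.127) [-0.14 -0.99] [array([-0.57,  0.49,  1.94, -0.  ,  0.71,  1.14])]
(-0.14, -0.127) [ 0.99 -0.14] [array([-0.47,  0.62,  1.61, -0.  ,  0.91, -0.33])]
(-0.14, -0.127) [-0.99  0.14] [array([-0.47,  0.62,  1.61, -0.  ,  0.91,  2.81])]
(-0.14, -0.127) [0.14 0.99] [array([-0.47,  0.62,  1.61, -0.  ,  0.91, -1.91])]
(-0.14, -0.127) [-0.14 -0.99] [array([-0.47,  0.62,  1.61, -0.  ,  0.91,  1.24])]
(-0.06, -0.22) [ 0.99 -0.14] [array([-0.57,  0.74,  1.31, -0.  ,  1.08, -0.43])]
(-0.06, -0.22) [-0.99  0.14] [array([-0.57,  0.74,  1.31, -0.  ,  1.08,  2.71])]
(-0.06, -0.22) [0.14 0.99] [array([-0.57,  0.74,  1.31, -0.  ,  1.08, -2.  ])]
(-0.06, -0.22) [-0.14 -0.99] [array([-0.57,  0.74,  1.31, -0.  ,  1.08,  1.14])]
(-0.06, -0.11) [ 0.99 -0.14] [array([-0.4 ,  0.72,  1.37, -0.  ,  1.05, -0.26])]
(-0.06, -0.11) [-0.99  0.14] [array([-0.4 ,  0.72,  1.37, -0.  ,  1.05,  2.88])]
(-0.06, -0.11) [0.14 0.99] [array([-0.4 ,  0.72,  1.37, -0.  ,  1.05, -1.84])]
(-0.06, -0.11) [-0.14 -0.99] [array([-0.4 ,  0.72,  1.37, -0.  ,  1.05,  1.31])]
```

```bash
python3 - <<'E'
from mot import *
f=Fx(); q=quat(-f.y)
W=np.vstack([cloud(pickle.load(open(n+'.pkl','rb'))).reshape(-1,3) for n in('scene','side')])
p=f.w(-.26,-.125,0)[:2]; k=(W[:,2]>.01)&(W[:,2]<.12)
a,b=(W[:,:2]-f.O)@f.x,(W[:,:2]-f.O)@f.y
near=k&(np.abs(a+.26)<.045)&(np.abs(b+.125)<.07); print('obstacle pts',near.sum())
if near.sum()>5: raise SystemExit
gripper_to(.6)
arm.move_to(f.w(-.26,-.125,.17),q)
arm.line_to(f.w(-.26,-.125,.012),rate=.15)
s=sensors.sense();print(s['time_s'],f.inv(s['ee_pos']),s['wrist_force'],s['finger_gap'])
print(arm.line_to(f.w(-.13,-.125,.012),rate=.05,force_limit=15))
s=sensors.sense();print(s['time_s'],f.inv(s['ee_pos']),s['ee_pos'][2],s['wrist_force'])
for n in('scene','side'): c=grab(n)
cv2.imwrite('pics/p1.png',c['image'][...,::-1])
u=unit(c0=f.w(-.065,-.125,0)[:2]); print(u,f.inv(np.array(u[0])/1000))
E
```

```text
obstacle pts 1
2.9667 (np.float64(-0.25964326770700585), np.float64(-0.12509237459635023)) [ 0.65531557 -0.88142746  0.23743813] 0.5996702496745674
False
5.7167 (np.float64(-0.1309431307694179), np.float64(-0.12462607992044217)) 0.011864329302311245 [-6.48979131  0.45108079  4.95514402]
((599.8968505859375, -146.10076904296875), (118.59888458251953, 164.5928955078125), 82.1296615600586) (np.float64(-0.06289934944485805), np.float64(-0.12693149133768858))
```

View pics/p1.png

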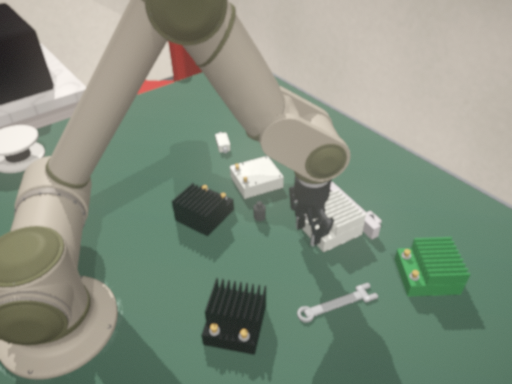

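The unit was pushed toward the fence and is straight, about 8 mm short of it. Next is the sideways push to the rib.

```bash
python3 - <<'E'
from mot import *
f=Fx(); q=quat(f.x)
W=np.vstack([cloud(pickle.load(open(n+'.pkl','rb'))).reshape(-1,3) for n in('scene','side')])
a,b=(W[:,:2]-f.O)@f.x,(W[:,:2]-f.O)@f.y
near=(W[:,2]>.006)&(W[:,2]<.12)&(np.abs(a+.066)<.05)&(np.abs(b+.222)<.03); print('obst',near.sum(), a[near][:5],b[near][:5],W[near][:5,2])
if near.sum()>5: raise SystemExit
arm.line_to(f.w(-.16,-.125,.012),rate=.1)
arm.line_to(f.w(-.16,-.125,.13),rate=.2)
arm.move_to(f.w(-.068,-.222,.13),q)
arm.line_to(f.w(-.068,-.222,.012),rate=.15)
print(arm.line_to(f.w(-.068,-.14,.012),rate=.04,force_limit=15))
s=sensors.sense();print(s['time_s'],f.inv(s['ee_pos']),s['wrist_force'])
print(arm.line_to(f.w(-.068,-.108,.012),rate=.025,force_limit=10))
s=sensors.sense();print(s['time_s'],f.inv(s['ee_pos']),s['wrist_force'])
E
```

```text
obst 0 [] [] []
False
11.6167 (np.float64(-0.06797168709060451), np.float64(-0.14007152027889783)) [-0.78816027 -2.60015989  1.7487392 ]
True
12.5417 (np.float64(-0.06815593225318857), np.float64(-0.11624660185263154)) [-1.74596793 -3.105205    0.30109138]
```

```bash
python3 - <<'E'
from mot import *
f=Fx()
def st(r):
    s=sensors.sense();print(r,round(s['time_s'],2),np.round(f.inv(s['ee_pos']),4),np.round(s['wrist_force'],1))
arm.line_to(f.w(-.068,-.16,.012),rate=.12)
arm.line_to(f.w(-.068,-.16,.13),rate=.25)
gripper_to(.4)
arm.move_to(f.w(-.151,-.066,.13),quat(-f.y))
arm.line_to(f.w(-.151,-.066,.012),rate=.15,force_limit=20); st('down')
st(arm.line_to(f.w(-.112,-.066,.012),rate=.025,force_limit=12))
arm.line_to(f.w(-.152,-.066,.012),rate=.1)
arm.line_to(f.w(-.152,-.066,.13),rate=.25)
gripper_to(.6)
arm.move_to(f.w(-.065,-.15,.13),quat(f.x))
arm.line_to(f.w(-.065,-.15,.012),rate=.15,force_limit=20); st('down')
st(arm.line_to(f.w(-.065,-.108,.012),rate=.025,force_limit=12))
arm.line_to(f.w(-.065,-.16,.012),rate=.12)
arm.line_to(f.w(-.065,-.16,.2),rate=.3)
arm.move_j([-1.3,.2,1.297,0,1.464,-.215]); st('away')
for n in('scene','side'):
    c=grab(n); I=c['image'][160:280,150:350] if n=='scene' else c['image'][130:270,210:410]
    cv2.imwrite(f'pics/{n}2.png',cv2.resize(I,None,fx=4,fy=4,interpolation=cv2.INTER_CUBIC)[...,::-1])
E
```

```text
down 16.41 [-0.1505 -0.0661] [0.2 0.2 0.5]
True 17.52 [-0.1233 -0.0654] [-0.  -0.2  0.2]
down 21.3 [-0.0645 -0.1501] [-0.2  1.6  0.5]
True 22.57 [-0.065  -0.1158] [ 0.2 -2.9  1.6]
away 25.55 [-0.3661 -0.4859] [1.1 0.5 0.1]
```

View pics/scene2.png

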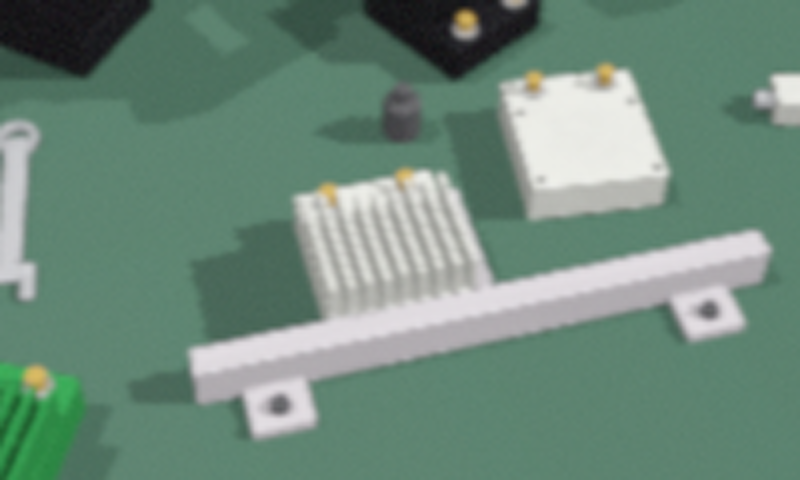

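View pics/side2.png

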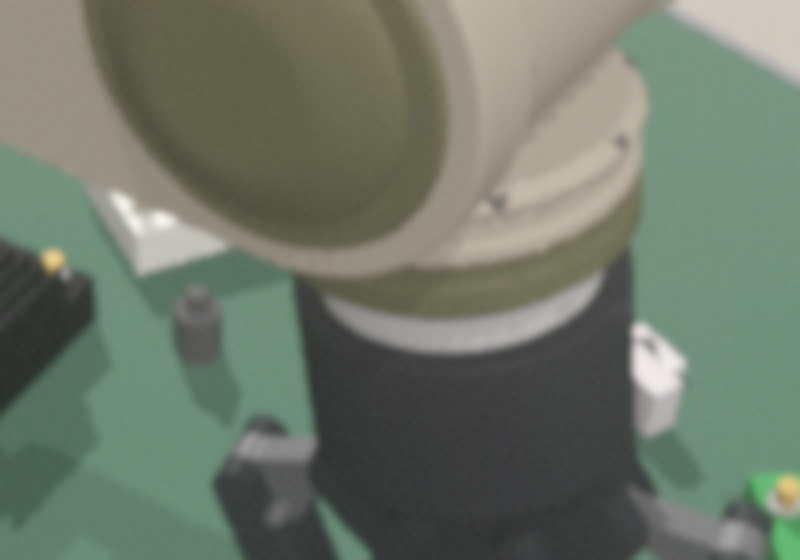

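Scene view: the unit (395,250) appears to sit against fence and rib, and nothing else has moved. The arm blocks the side camera, so I'll swing it clear and check for gaps.

```bash
python3 - <<'E'
from mot import *
f=Fx()
arm.move_j([-1.2,-.5,1.5,0,1.464,-.215])
c=grab('side');grab('scene'); print(sensors.sense()['time_s'])
cv2.imwrite('pics/side3.png',cv2.resize(c['image'][130:250,230:400],None,fx=4.7,fy=4.7,interpolation=cv2.INTER_CUBIC)[...,::-1])
W=np.vstack([cloud(pickle.load(open(n+'.pkl','rb'))).reshape(-1,3) for n in('scene','side')])
im=np.zeros((600,800,3),np.uint8) # fixture frame 4px/mm: x -130..20, y 20..-180
A,B=(W[:,:2]-f.O)@f.x,(W[:,:2]-f.O)@f.y
for a,b,z in zip(A,B,W[:,2]):
    if .012<z<.08:
        cv2.circle(im,(int((.03-b)*4000),int((.025-a)*4000)),2,(255,160,0) if z>.045 else ((0,200,255) if z>.03 else (0,0,255)),-1) if -.02+0*a>-1 and -.13<a<.03 and -.18<b<.03 else 0
cv2.imwrite('pics/top3.png',im)
t=(W[:,2]>.058)&(W[:,2]<.072)&(A<.0)&(A>-.13)&(abs(B+.056)<.07)
r=cv2.minAreaRect((np.c_[A,B][t]*1000).astype(np.float32));print('fin tops, fixture mm',r)
E
```

```text
26.9917
fin tops, fixture mm ((-42.241050720214844, -53.87216567993164), (84.32832336425781, 102.79899597167969), 0.5862125158309937)
```

View pics/side3.png

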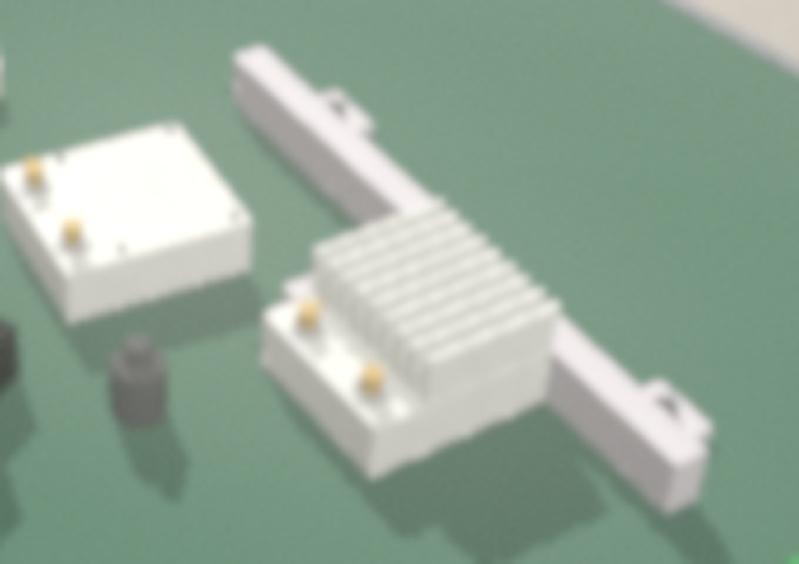

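View pics/top3.png

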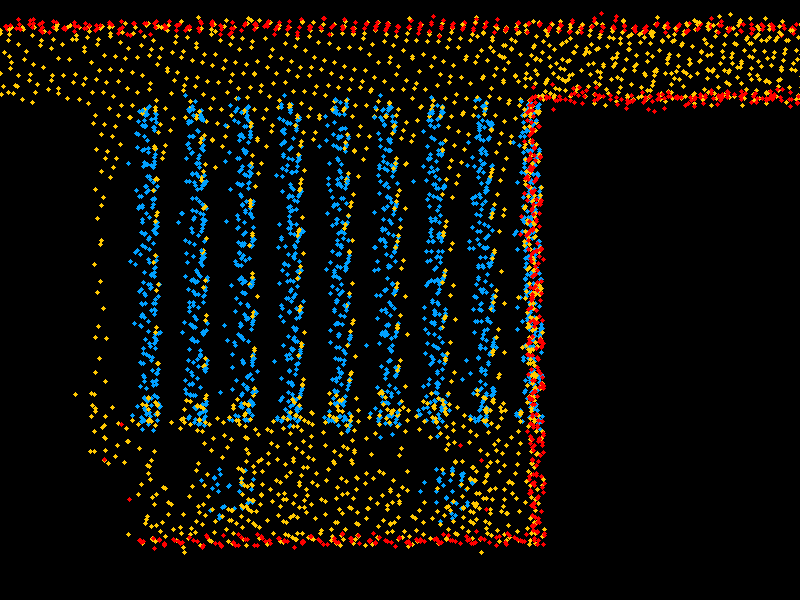

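The cloud shows the unit's front at x = -110 mm and its sides at y = -5 and -104 mm, so it is flush within the noise. The x push ended with zero contact force, though, so I'll press once more toward the fence to be sure.

```bash
python3 - <<'E'
from mot import *
f=Fx()
def st(r):
    s=sensors.sense();print(r,round(s['time_s'],2),np.round(f.inv(s['ee_pos']),4),np.round(s['wrist_force'],1))
gripper_to(.4)
arm.move_to(f.w(-.15,-.066,.13),quat(-f.y))
arm.line_to(f.w(-.14,-.066,.012),rate=.15,force_limit=20); st('down')
st(arm.line_to(f.w(-.114,-.066,.012),rate=.02,force_limit=18))
arm.line_to(f.w(-.15,-.066,.012),rate=.1)
arm.line_to(f.w(-.15,-.066,.15),rate=.25); st('up')
E
```

```text
down 30.07 [-0.1396 -0.0662] [-0.2  0.2 -0.2]
True 30.99 [-0.1233 -0.0657] [ 0.7 -0.   0.3]
up 32.11 [-0.1504 -0.0659] [ 1.2  0.3 -0.5]
```

The press stopped at the same -123.3 mm, now with the higher 18 N limit, so the unit is hard against the fence. Handing in.

```bash
python3 -c "
from bench import job
print(job.close_job())"
```

```text
the job is handed in; nothing more can be done
None
```

I pushed the white finned unit into the right-hand corner, flush against the fence and the rib as far as the cameras and repeated hard stops can show; I touched nothing else and handed the job in at about 32 s.

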